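Send a test carrier into the dummy load

TASK

Test the transmitter into the dummy load, working with one fingertip and picking nothing up. First push the red lever of the antenna switch round from the earth mark until it points squarely at the port that carries the black finned dummy load. Then press the Morse key fully down, hold it for two seconds and let it up, finishing clear of everything; never key while the lever is pointing anywhere else, never force the lever or the key, and leave all the other things on the desk where they are.

Things in the scene. Friction and masses are not known exactly. Their poses are not given: they have to be found in the camera images.
- switch: antenna switch: grey box screwed down, 140 (x) by 180 mm (y), flat top 56 mm above the desk. Origin: centre of its underside. +x points to its rear face, 70 mm off, with four coax ports at y = +72, +24, -24, -72 mm, 30 mm up. A further plug leaves its right side (y = -90 to -136 mm). All plugs are lower than the top. A green earth mark lies on its -x (operator's) side, white lines run to the ports
- lever_axis (a point): point on the vertical axis of the lever, in the middle of the switch's top and 73 mm above the desk (mid-height of the lever's arm). The hub is black, 17 mm in radius, and rises to 82 mm above the desk
- lever_tip (a point): tip of the lever, 66 mm from the axis, at mid-height of the arm. The red arm is 13 mm wide with upright sides from 66 to 80 mm above the desk (10 mm clear of the box's top) and a white line along it. x axis: from the lever's axis outwards along the arm, i.e. where it points; z up
- lever (a joint): angle of the lever, rad, anticlockwise positive from above. 0: at the earth mark (switch's -x). Stops at +2.95 and -2.95, so it cannot pass over the rear. Ports: +2.34 (y = -72 mm), +2.81 (y = -24), -2.81 (y = +24), -2.34 (y = +72). Starts within 0.35 of the earth mark; steady friction (about 2 N, 50 mm from the axis), no clicks, stays where left
- load_socket (a point): where the dummy load is screwed to one of the four ports (not always the same): on the load's axis, in the plane of the switch's rear face, 30 mm above the desk. The load is a black finned cylinder, 42 mm in diameter, reaching from 24 to 122 mm behind that face. The other ports carry silver elbow plugs with a blue, yellow or green band
- key (a joint): rotation of the Morse key's arm, rad. 0: up, at rest; 0.07: fully down (its knob 5.6 mm lower), where it meets a hard stop. Its spring asks 1.7 N at the knob to start and 3.3 N to hold fully down, and lifts it again when it is let go
- key_knob (a point): middle of the top of the Morse key's black knob (32 mm across), 76 mm above the desk when up. The key is a brass arm on a dark wooden base 150 by 80 mm, screwed down; the knob is at its operator (-x) end, the hinge 80 mm behind. x axis: from the knob towards the hinge
- fist_mic: black hand microphone lying beside the key, 102 x 62 x 32 mm; origin under its centre, on the desk
- tape: red roll of tape lying flat beside the switch, 60 mm across, 19 mm high; origin under its centre
- adapter: silver coax adapter standing upright near the key, 24 mm across, 34 mm high; origin under its centre
- mug: blue mug, 80 mm across, 92 mm high; origin under its centre
- mouse: black computer mouse with a yellow edge, 108 x 62 x 26 mm; origin under its centre
- case: black spectacle case, 70 x 160 x 46 mm; origin under its centre
- screwdriver: screwdriver 190 mm long lying on the desk near the robot

How it is judged:
On the way, in this order (a step that is already met when the one before it is completed fails the run):
1. the lever points at the dummy load's port, with the key still up (x of load_socket in the frame of lever_tip above 0 m and y of load_socket in the frame of lever_tip between -0.011 and 0.011 m and value of joint key below 0.02 rad), for 0.2 s.
2. the key is held down for at least 1.5 s, the lever still on the dummy load (x of load_socket in the frame of lever_tip above 0 m and y of load_socket in the frame of lever_tip between -0.011 and 0.011 m and value of joint key above 0.05 rad), for 1.5 s.
At the end, for the whole second after the job is handed in: The lever points at the port with the dummy load (the line of its arm passes within 11 mm of the middle of that port) and is at rest, the key is up again, and every loose thing is within 25 mm of where it was (x of load_socket in the frame of lever_tip above 0 m and y of load_socket in the frame of lever_tip between -0.011 and 0.011 m and value of joint key below 0.015 rad and velocity of joint lever between -0.05 and 0.05 rad/s and distance of each of fist_mic, tape, adapter, mug, mouse, case, screwdriver from where it was at the start of the episode below 0.025 m); the robot touches nothing.
It fails at once if the key is pressed while the lever is not pointing at the dummy load (value of joint key above 0.03 rad and not (x of load_socket in the frame of lever_tip above 0 m and y of load_socket in the frame of lever_tip between -0.014 and 0.014 m)).
It fails at once if the lever is forced or pinched (more than 30 N) (contact force between the fingers and lever above 30 N).
It fails at once if the key is forced or pinched (more than 35 N) (contact force between the fingers and key above 35 N).
It fails at once if another thing on the desk is picked up or pushed away by more than 25 mm (distance of any of fist_mic, tape, adapter, mug, mouse, case, screwdriver from where it was at the start of the episode above 0.025 m).
It also fails if it takes over 58 s, if anything falls off the work surface, if the arm or the gripper's body presses on something with over 40 N, if the wrist force passes 120 N, or if a joint passes its speed limit or range.

ROBOT

A 6-joint arm with a two-finger parallel gripper is mounted at the origin on the work surface. World frame = base frame: x ahead of the robot, y to its left, z up, the work surface at z = 0. Lengths are in m, angles in rad, forces in N, time in s.
With the tool pointing down it reaches from about 0.325 to 0.9 m from the base axis. Payload 6.1 kg.
Tool frame: the origin (TCP) lies midway between the tips of the shut fingers; the grasp point (between the pads) lies 19 mm behind it; x points along the fingers, y is the direction in which the jaws open and shut, and the axes are right-handed (so a half turn about x gives the same grasp; the last joint's range is limited). The gripper opens to 85 mm and grips with 20 to 120 N. Pads are 22 mm wide; open, the fingers measure 114 mm over their backs; the gripper's body (76 mm by 85 mm) begins 54 mm behind the grasp point. The pads swing forward as they close: fully open they stand 13 mm farther back than shut.
Start: joints at [1.031, 0.22, 1.526, -0, 1.395, -0.126], TCP at [0.251, 0.572, 0.231] pointing down, gripper open.
Joint ranges: [-2.98, 2.98], [-0.91, 2.08], [0.09, 2.57], [-1.24, 4.39], [0.2, 2.65], [-2.68, 2.68]. Speed limits (rad/s): [2.57, 2.57, 3.01, 3.14, 3.14, 3.14].

INTERFACE

Orientations are given as [roll, pitch, yaw] about the fixed x, y, z axes, in that order (R = Rz(yaw) Ry(pitch) Rx(roll)).
In Python, from plant import movep, move_l, set_joints, gripper_to, hold, inverse_kinematics, observe, get_image, get_calibration, Unreachable, job_done gives the robot as it stands. Calls block until the motion is done:
- movep(position, orientation): joint-space move of the TCP to a pose.
- move_l(position, feed=0.15, rotation=None, max_force=None): straight line of the TCP; rotation=None keeps the orientation; feed is the mean speed in m/s. With max_force (N) it stops when the force on the tool has changed by that much, and returns True; else False.
- set_joints(angles): joint-space move.
- gripper_to(opening, f_grip=None): finger opening in m; f_grip is the grip in N (None keeps the last); returns when the fingers have stopped.
- hold(seconds).
- inverse_kinematics(position, orientation): joint angles nearest the present ones, or None.
- observe(): the state.
- get_image(name): name is "scene" or "side" or "wrist"; returns (picture, depth): 384x512x3 uint8, red, green, blue; 384x512 float32, m along the optical axis (not along the pixel's ray), 0 where there is no reading.
- get_calibration(name): a dict with "intrinsics" (3x3 intrinsics, pixels), "dist_coeffs" ([k1, k2, p1, p2, k3] as OpenCV has them; the pictures are not rectified), "world_from_camera" (4x4, takes a point from camera to world coordinates). Camera axes: x right, y down, z forward; pixel columns grow to the right and rows downward; lengths in m; the calibration is good to about 2 mm. A picture is of the moment at which its call begins: read the wrist's pose just before it. get_calibration takes no time and is no camera call; for the wrist camera it gives the pose at the moment of the call.
A pose or a line that the arm cannot do raises Unreachable and nothing moves.
- job_done(): hands the job in, once; it reports no verdict.
The state is a dict: "time_s": time; "q": joint angles; "joint_velocities": joint speeds; "joint_torque": joint torques, N m; "eef_pos": TCP position; "tcp_rot": TCP orientation; "ft_force": force on the tool from outside, world axes, zero at the start; "torque": the same for the moment, N m; "opening": finger opening in m.
Only numpy, scipy, OpenCV 4.12 (cv2) and the standard library are available. Lean on these libraries where they do the work, as an engineer would, in place of code of your own. Each camera call takes 0.05 s, during which the arm holds its last target.

## Working session

There is one attempt and no reset: what is moved stays moved. The work goes in short steps, each a Python script; the robot and the scene stay as the last script left them, time stands still between calls to the robot, and variables do not carry over. Pictures are saved under pics/ and viewed, and the job is handed in when it is done.

```bash
ls; mkdir -p pics
python3 - <<'E'
from plant import *
import cv2, numpy as np
s=observe(); print(s)
for n in ["scene","side","wrist"]:
    im,d=get_image(n); c=get_calibration(n)
    cv2.imwrite(f"pics/{n}0.png",im[:,:,::-1]); np.savez(f"{n}0.npz",im=im,d=d,K=c["intrinsics"],D=c["dist_coeffs"],T=c["world_from_camera"])
    print(n,np.round(c["intrinsics"],1).tolist(),np.round(c["world_from_camera"],3).tolist(),c["dist_coeffs"],(d>0).mean())
E
```

```text
pics
{'time_s': 0.0, 'q': array([ 1.03089377e+00,  2.21245686e-01,  1.52762786e+00,  1.64957014e-05,
        1.39471272e+00, -1.26105443e-01]), 'joint_velocities': array([-0.00126871,  0.00133992,  0.00024841,  0.00173904,  0.00043813,
       -0.00112429]), 'joint_torque': array([-8.69961553e-06, -4.96888053e+01, -3.89397061e+01, -4.55349837e-04,
        1.08611968e-02, -3.08556457e-05]), 'eef_pos': array([0.25098711, 0.57171567, 0.23017827]), 'tcp_rot': array([-1.70504503,  1.56880265, -2.11884505]), 'ft_force': array([-0.29209249, -1.64944739,  0.33939769]), 'torque': array([0.01822923, 0.0129282 , 0.00345192]), 'opening': 0.08537255771808852}
scene [[359.5, 0.0, 257.5], [0.0, 359.5, 189.5], [0.0, 0.0, 1.0]] [[-0.7, 0.606, -0.378, 0.909], [0.714, 0.588, -0.38, 0.394], [-0.008, -0.536, -0.844, 0.96], [0.0, 0.0, 0.0, 1.0]] [0.00149549 0.         0.         0.         0.        ] 0.9959971110026041
side [[403.2, 0.0, 254.4], [0.0, 403.2, 185.8], [0.0, 0.0, 1.0]] [[0.755, -0.325, 0.569, -0.172], [-0.655, -0.397, 0.643, -0.772], [0.017, -0.858, -0.513, 0.685], [0.0, 0.0, 0.0, 1.0]] [-0.0824731  0.         0.         0.         0.       ] 0.9959767659505209
wrist [[285.2, 0.0, 261.5], [0.0, 285.2, 188.8], [0.0, 0.0, 1.0]] [[0.403, 0.865, 0.299, 0.174], [0.915, -0.38, -0.133, 0.606], [-0.001, 0.327, -0.945, 0.373], [0.0, 0.0, 0.0, 1.0]] [-0.04338099  0.          0.          0.          0.        ] 0.9960988362630209
```

View pics/scene0.png

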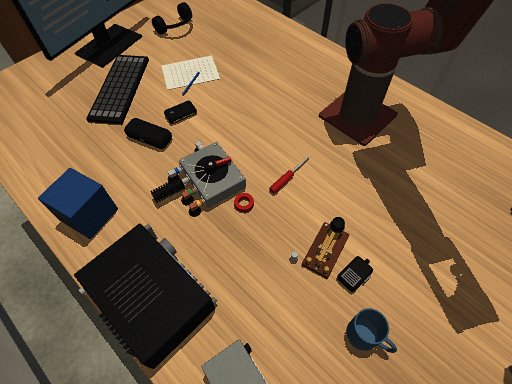

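View pics/side0.png

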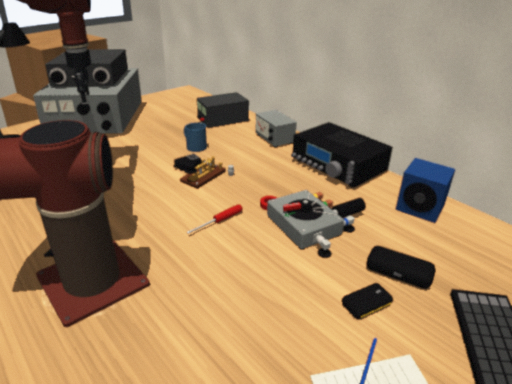

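View pics/wrist0.png

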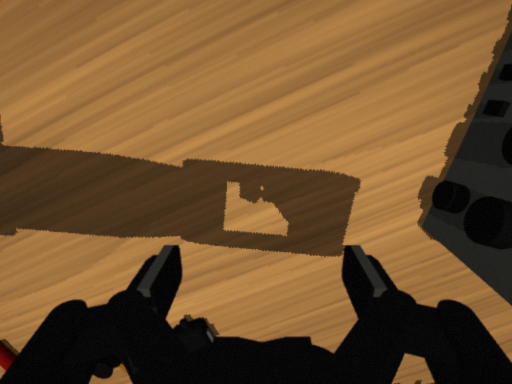

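The scene view shows the switch near (212,172) with its red lever at (222,161), the finned load near (168,190), and the key knob near (337,224). I'll enlarge these and take depths.

```bash
cat > h.py <<'E'
import numpy as np, cv2
def load(n):
    z=np.load(n+".npz"); return z["im"],z["d"],z["K"],z["D"],z["T"]
def cloud(n):
    im,d,K,D,T=load(n); h,w=d.shape
    u,v=np.meshgrid(np.arange(w,dtype=float),np.arange(h,dtype=float))
    p=cv2.undistortPoints(np.stack([u,v],-1).reshape(-1,1,2),K,D).reshape(h,w,2)
    P=np.concatenate([p,np.ones((h,w,1))],-1)*d[...,None]
    return im,P@T[:3,:3].T+T[:3,3]
def ray(n,uv,z):
    im,d,K,D,T=load(n)
    p=cv2.undistortPoints(np.array(uv,float).reshape(-1,1,2),K,D).reshape(-1,2)
    r=np.c_[p,np.ones(len(p))]@T[:3,:3].T
    return T[:3,3]+r*((z-T[2,3])/r[:,2])[:,None]
def pix(n,P):
    im,d,K,D,T=load(n); Ti=np.linalg.inv(T)
    q,_=cv2.projectPoints(np.array(P,float).reshape(-1,1,3),cv2.Rodrigues(Ti[:3,:3])[0],Ti[:3,3],K,D); return q.reshape(-1,2)
E
python3 - <<'E'
from h import *
im,P=cloud("scene0")
for uv in [(212,172),(222,161),(337,224),(168,190),(325,250),(100,300)]: print(uv,np.round(P[uv[1],uv[0]],3))
a=cv2.resize(im[125:225,140:260],None,fx=6,fy=6,interpolation=cv2.INTER_CUBIC); cv2.imwrite("pics/c1.png",a[:,:,::-1])
b=cv2.resize(im[205:300,280:400],None,fx=6,fy=6,interpolation=cv2.INTER_CUBIC); cv2.imwrite("pics/c2.png",b[:,:,::-1])
hsv=cv2.cvtColor(im,cv2.COLOR_RGB2HSV)
top=(abs(P[...,2]-.056)<.006)
roi=np.zeros(top.shape,bool); roi[130:220,165:255]=1
m=top&roi
n,l,s,c=cv2.connectedComponentsWithStats(m.astype(np.uint8)); k=1+s[1:,4].argmax(); print(s[k])
print(cv2.minAreaRect(P[l==k][:,:2].astype(np.float32)*1000))
red=(hsv[...,1]>150)&((hsv[...,0]<8)|(hsv[...,0]>172))&roi&(P[...,2]>.06)
Q=P[red]; print(len(Q),Q.mean(0),Q.min(0),Q.max(0))
E
```

```text
(212, 172) [ 0.558 -0.155  0.06 ]
(222, 161) [ 0.519 -0.149  0.085]
(337, 224) [0.44  0.231 0.074]
(168, 190) [ 0.688 -0.214  0.04 ]
(325, 250) [0.513 0.251 0.05 ]
(100, 300) [ 1.007 -0.041  0.104]
[ 179  142   66   59 1940]
((550.0180053710938, -168.9008331298828), (181.3257598876953, 140.75991821289062), 77.7027816772461)
69 [ 0.51580183 -0.15054169  0.07698789] [ 0.49235187 -0.1667596   0.06171953] [ 0.53817957 -0.13950195  0.08502818]
```

```bash
sleep 1; ls pics
```

```text
c1.png
c2.png
scene0.png
side0.png
wrist0.png
```

View pics/c1.png

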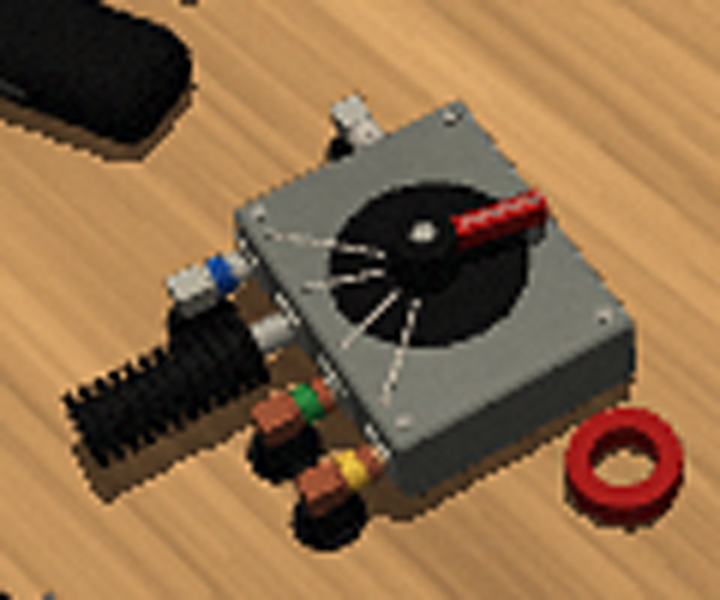

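View pics/c2.png

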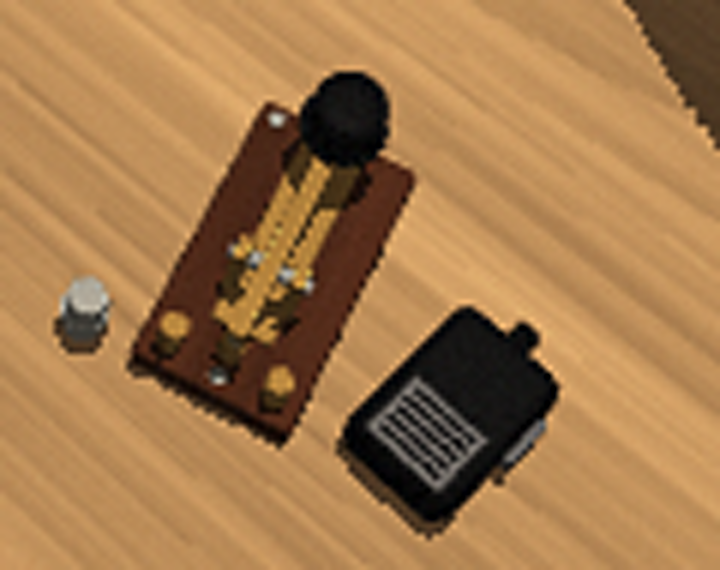

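The wrist view shows only open desk. In the crops, counting from the right-side plug, the ports run blue (y=-72), load (y=-24), green, yellow. The tape is on the +y side, so the target is about +2.81. I'll get closer wrist views of the key, then the switch.

Run:
```python
from plant import *
import cv2, numpy as np
gripper_to(0.0)
for n,p in [("wk",[0.43,0.25,0.32]),("ws",[0.52,-0.17,0.32])]:
    movep(p,[0,np.pi/2,0]); hold(0.2)
    c=get_calibration("wrist"); im,d=get_image("wrist")
    cv2.imwrite(f"pics/{n}.png",im[:,:,::-1]); np.savez(f"{n}.npz",im=im,d=d,K=c["intrinsics"],D=c["dist_coeffs"],T=c["world_from_camera"])
    s=observe(); print(s["time_s"],s["q"].round(3),s["eef_pos"],s["tcp_rot"],s["opening"])
```

```text
2.5833 [ 0.369 -0.134  1.728  0.     1.548 -1.203] [0.42970257 0.2506324  0.31970175] [-2.94083117  1.57024876 -2.93969838] 7.194812881789862e-05
4.4167 [-0.459 -0.011  1.612  0.     1.541 -2.031] [ 0.52024038 -0.16915272  0.32010673] [-0.15053968  1.57055586 -0.14910587] -0.00020171014418671415
```

View pics/wk.png

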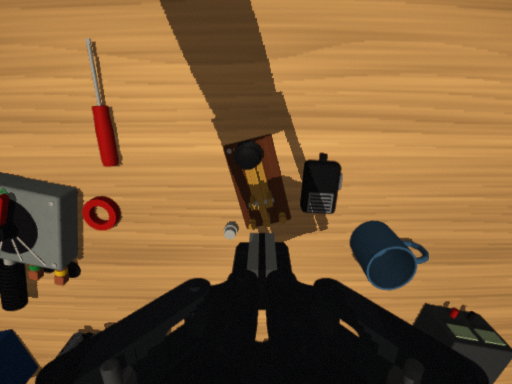

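View pics/ws.png

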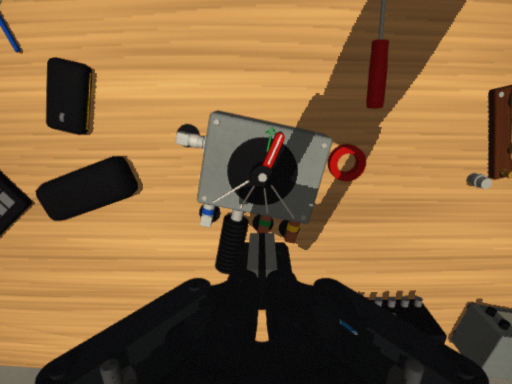

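The wrist views are clear. At the key, the knob is at (249,153). At the switch, the hub is at (262,177), the lever tip at (280,136), the green earth mark at (270,138), and the load at (232,245) leaves the port next to blue. Next I'll measure these in 3D.

```bash
cat > meas.py <<'E'
from h import *
def switch(n,roi):
    im,P=cloud(n); hsv=cv2.cvtColor(im,cv2.COLOR_RGB2HSV)
    R=np.zeros(P.shape[:2],bool); R[roi[0]:roi[1],roi[2]:roi[3]]=1
    m=(abs(P[...,2]-.057)<.006)&R
    k,l,s,c=cv2.connectedComponentsWithStats(m.astype(np.uint8)); k=1+s[1:,4].argmax()
    print("top",s[k],np.median(P[l==k][:,2]),cv2.minAreaRect(P[l==k][:,:2].astype(np.float32)*1000))
    red=(hsv[...,1]>150)&((hsv[...,0]<8)|(hsv[...,0]>172))&R&(P[...,2]>.06)
    return im,P,R,red
E
python3 - <<'E'
from meas import *
im,P,R,red=switch("ws",(100,225,190,335))
v,u=np.nonzero(red); print("red px",u.min(),u.max(),v.min(),v.max(),len(u), np.median(P[red][:,2]))
# lever top plane z=.08 from red+white pixels
l=red.copy(); Q=ray("ws",np.c_[u,v],.08); print("lever rect",cv2.minAreaRect(Q[:,:2].astype(np.float32)*1000),Q.mean(0))
hub=ray("ws",[(262,177)],.082); print("hub",hub, P[177,262])
sc=(P[...,2]<.05)&(P[...,2]>.04)&(im.max(-1)<60); 
L=np.zeros_like(sc);L[215:275,215:252]=1;sc&=L
print("load",P[sc].mean(0),cv2.minAreaRect(P[sc][:,:2].astype(np.float32)*1000))
im,P=cloud("wk"); print(P[153,249])
m=np.zeros(P.shape[:2],bool); m[130:180,225:275]=1; m&=(P[...,2]>.066)
v,u=np.nonzero(m); print("knob",len(u),P[m].mean(0),np.median(P[m][:,2]),cv2.minEnclosingCircle(P[m][:,:2].astype(np.float32)*1000), u.mean(),v.mean())
m=(im.max(-1)<60); M=np.zeros_like(m);M[138:172,232:266]=1;m&=M; v,u=np.nonzero(m);print(u.min(),u.max(),v.min(),v.max(),ray("wk",[(u.mean(),v.mean())],.076))
a=cv2.resize(im[120:240,200:300],None,fx=5,fy=5,interpolation=cv2.INTER_CUBIC); cv2.imwrite("pics/c3.png",a[:,:,::-1])
im,_=cloud("ws")
a=cv2.resize(im[100:280,185:375],None,fx=3.3,fy=3.3,interpolation=cv2.INTER_CUBIC); cv2.imwrite("pics/c4.png",a[:,:,::-1])
E
```

```text
top [  197   113   136   111 10017] 0.055851515335280544 ((549.1132202148438, -168.04510498046875), (180.03286743164062, 139.1844940185547), 78.00017547607422)
red px 262 284 132 168 291 0.07920070972133347
lever rect ((512.4356079101562, -153.2293243408203), (14.77247428894043, 51.14002227783203), 67.50120544433594) [ 0.51338056 -0.15339447  0.08      ]
hub [[ 0.55029132 -0.16821229  0.082     ]] [ 0.55016344 -0.16821313  0.08242537]
load [ 0.67691975 -0.22246872  0.04622266] ((683.22412109375, -221.36024475097656), (36.76423263549805, 95.6341552734375), 77.78732299804688)
[0.42673459 0.23355612 0.0761902 ]
knob 463 [0.43070688 0.23076403 0.08594049] 0.07513335643683144 ((397.82177734375, 239.1419219970703), 53.61391830444336) 246.4902807775378 157.3110151187905
232 263 138 171 [[0.42872223 0.22952786 0.076     ]]
```

```bash
sleep 2
```

```text
(no output)
```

View pics/c3.png

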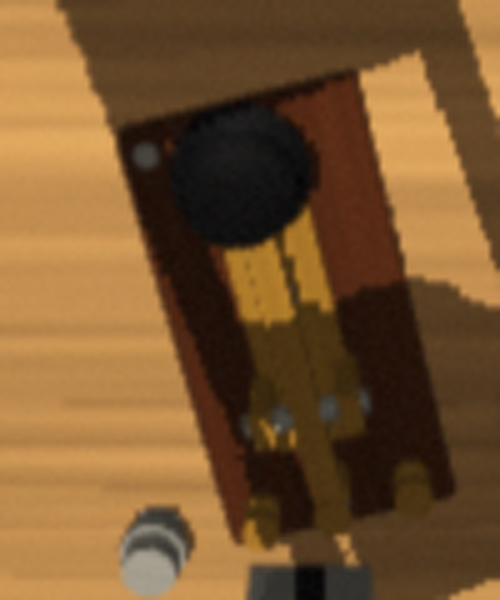

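View pics/c4.png

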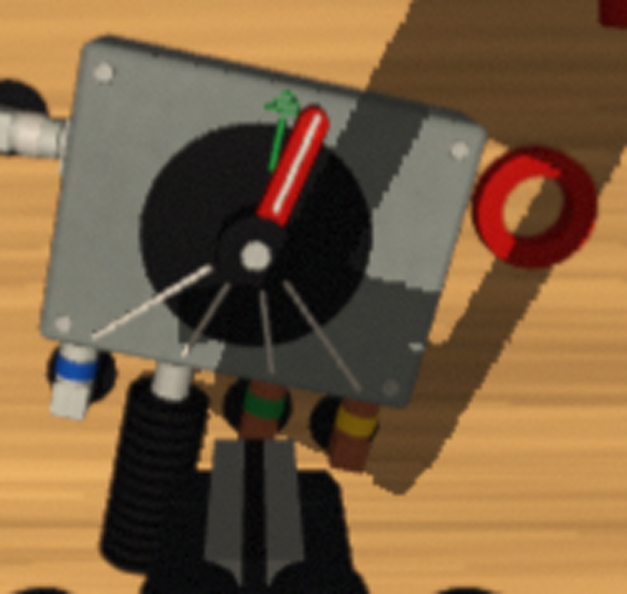

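The measurements agree with the data given: top 180×139 mm at z=0.056, axis (0.550,−0.168), yaw −12°, load at switch y=−24 mm. The lever points at world 158° (−0.17 rad), and the target is 329°. I'll start pushing in an arc from the +y side.

```bash
cat > push.py <<'E'
from plant import *
import numpy as np, cv2
C=np.array([0.5497,-0.168]); 
def pose(a,z,r=.050,off=.015):
    a=np.radians(a); u=np.array([np.cos(a),np.sin(a)]); t=np.array([-u[1],u[0]])
    return [*(C+r*u-off*t),z],[0,np.pi/2,a-2*np.pi]
def snap(n,cam):
    c=get_calibration(cam); im,d=get_image(cam)
    cv2.imwrite(f"pics/{n}.png",im[:,:,::-1]); np.savez(f"{n}.npz",im=im,d=d,K=c["intrinsics"],D=c["dist_coeffs"],T=c["world_from_camera"])
def arc(a0,a1,step=8,feed=.04,mf=12,off=.015):
    n=max(1,int(np.ceil(abs(a1-a0)/step)))
    for a in np.linspace(a0,a1,n+1)[1:]:
        p,o=pose(a,.070,off=off); hit=move_l(p,feed,o,max_force=mf); s=observe()
        print(round(a,1),hit,s["ft_force"].round(1),round(s["time_s"],2))
        if hit: return False
    return True
E
python3 - <<'E'
from push import *
for a in (133,200,260,329):
    p,o=pose(a,.07); print(a,np.round(inverse_kinematics(p,o),2))
p,o=pose(133,.15); movep(p,o); print(observe()["q"].round(2))
p,o=pose(133,.070); print(move_l(p,.08,max_force=10),observe()["eef_pos"])
arc(133,175)
snap("s1","scene"); snap("w1","wrist")
E
```

```text
133 [-0.37  0.2   1.88 -0.    1.07  2.02]
200 [-0.48  0.17  1.92 -0.    1.06  0.74]
260 [-0.53  0.26  1.81 -0.    1.08 -0.35]
329 [-0.47  0.37  1.66 -0.    1.11 -1.5 ]
[-0.37  0.09  1.83 -0.    1.22  2.02]
False [ 0.52712465 -0.12142745  0.07066106]
140.0 False [-0.4 -0.9  0.1] 9.25
147.0 False [0.6 0.4 0.6] 9.56
154.0 False [ 0.9  0.2 -0.5] 9.87
161.0 False [0.3 0.4 0.4] 10.18
168.0 False [0.7 0.1 0.6] 10.48
175.0 False [ 1.  -0.3  1.1] 10.79
```

Run:
```python
from h import *
im=load("s1")[0]; b=load("w1")[0]
a=cv2.resize(im[125:225,140:260],(480,400),interpolation=cv2.INTER_CUBIC)
cv2.imwrite("pics/c5.png",np.vstack([a])[:,:,::-1])
```

```text
(no output)
```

View pics/c5.png

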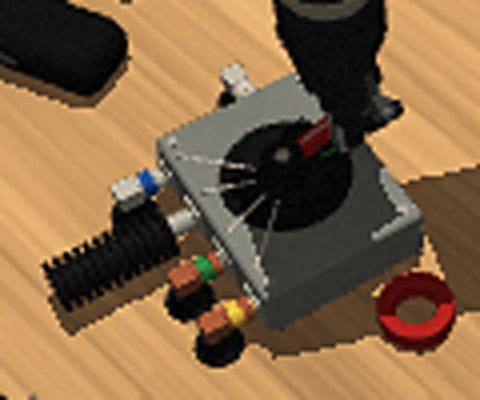

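View pics/w1.png

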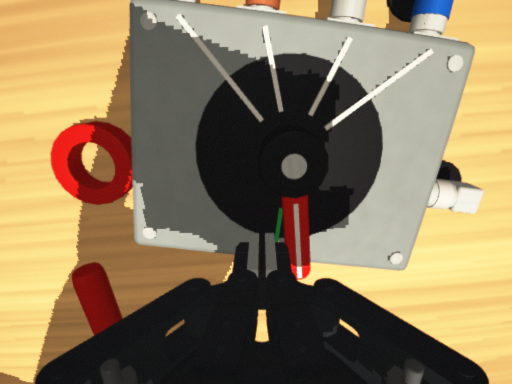

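The wrist view shows the finger flush against the lever's side, with the lever running from the hub at (293,167) to its tip at (302,272) and already past the earth mark. The contact offset can be measured from this. I'll push on, stopping short of the target.

```bash
cat >> meas.py <<'E'
def lever(n,C=(0.5497,-0.168)):
    im,P=cloud(n); hsv=cv2.cvtColor(im,cv2.COLOR_RGB2HSV); C=np.array(C)
    d=np.hypot(P[...,0]-C[0],P[...,1]-C[1])
    m=(hsv[...,1]>150)&((hsv[...,0]<8)|(hsv[...,0]>172))&(d<.075)&(P[...,2]>.076)
    v,u=np.nonzero(m); Q=ray(n,np.c_[u,v],.08)[:,:2]; mu=cv2.minAreaRect(Q.astype(np.float32)*1000)
    a=np.array(mu[0])/1000-C
    print(n,len(u),mu,"lever deg",np.degrees(np.arctan2(a[1],a[0]))%360)
E
python3 - <<'E'
from meas import *
lever("ws"); lever("w1")
from push import *
if arc(175,310): hold(.2); snap("w2","wrist"); lever("w2"); print(observe()["eef_pos"])
E
```

```text
ws 276 ((562.1702270507812, -162.87939453125), (21.986249923706055, 151.33055114746094), 78.96845245361328) lever deg 22.324351617911738
w1 1492 ((504.1522216796875, -111.53675079345703), (127.00774383544922, 108.06199645996094), 76.58139038085938) lever deg 128.89242721129892
182.9 False [0.2 0.8 0.5] 11.22
190.9 False [0.4 1.2 0.4] 11.56
198.8 False [-1.3  1.3  1. ] 11.89
206.8 False [-0.5  0.6  1.2] 12.22
214.7 False [-0.9  0.4  0.9] 12.56
222.6 False [-0.1 -0.1 -0.4] 12.89
230.6 False [-0.8 -0.5  0.8] 13.22
238.5 False [-1.7 -1.1  1.2] 13.56
246.5 False [-0.9  0.2  0.6] 13.89
254.4 False [-1.1 -0.1  0.6] 14.22
262.4 False [ 0.2 -0.7  0.5] 14.56
270.3 False [-0.9 -1.2  0.1] 14.89
278.2 False [-1.2 -1.   0.1] 15.22
286.2 False [-0.4 -0.5  1.1] 15.56
294.1 False [-0.8 -1.3  0.6] 15.89
302.1 False [-0.5 -0.9  0.2] 16.23
310.0 False [-0.3 -1.   0.7] 16.56
w2 1463 ((561.710205078125, -150.2218017578125), (31.16146469116211, 144.31228637695312), 18.557798385620117) lever deg 55.9586896215065
[ 0.57031859 -0.21592941  0.07008427]
```

View pics/w2.png

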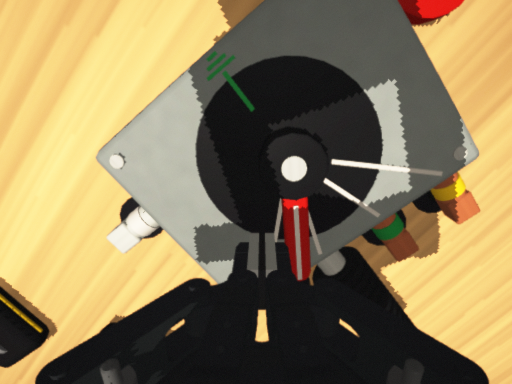

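The lever is lying between the white lines of the blue and load ports, tip near (304,278) and hub centre at (293,168). My colour mask picked up stray pixels, so I'll keep only its largest component.

```bash
sed -i 's/    v,u=np.nonzero(m); Q=ray(n,np.c_\[u,v\],.08)/    k,l,s,c=cv2.connectedComponentsWithStats(m.astype(np.uint8)); m=l==1+s[1:,4].argmax()\n&/' meas.py
python3 - <<'E'
from meas import *
for n in("ws","w1","w2"): lever(n)
for n,h,t in(("w1",(293.5,167),(302,272)),("w2",(293.5,168),(304,278))):
    A=ray(n,[h],.082)[0]; B=ray(n,[t],.08)[0]; print(n,A,B,np.degrees(np.arctan2(B[1]-A[1],B[0]-A[0]))%360,np.hypot(*(B-A)[:2]))
E
```

```text
ws 275 ((512.729248046875, -152.76356506347656), (13.687092781066895, 50.953857421875), 67.50120544433594) lever deg 157.60239697524938
w1 1461 ((510.0708312988281, -167.84368896484375), (49.74708557128906, 12.95417308807373), 0.47004786133766174) lever deg 179.77400696369406
w2 1455 ((578.5383911132812, -196.70045471191406), (12.812702178955078, 50.14259338378906), 45.63139343261719) lever deg 315.13735344160324
w1 [ 0.54963138 -0.16797049  0.082     ] [ 0.48951004 -0.16954852  0.08      ] 181.50352064645614 0.06014204234496752
w2 [ 0.55001834 -0.16808881  0.082     ] [ 0.59704132 -0.21128997  0.08      ] 317.42555519115297 0.06385530849212002
```

The lever leads the command by about 5.3° in both views, so commanding 323.7° should put it on 329°.

Run:
```python
from meas import *
from push import *
if arc(310,323.7,step=5): 
    hold(.2); snap("w3","wrist"); lever("w3")
    A=ray("w3",[(293.5,168)],.082)[0]; print(A)
    # back off along the arc, lift
    p,o=pose(300,.070); print(move_l(p,.05,o)); p,o=pose(300,.25); move_l(p,.15,o)
    movep([0.52,-0.17,0.32],[0,np.pi/2,0]); hold(.2); snap("w4","wrist"); lever("w4"); print(observe()["time_s"])
```

```text
314.6 False [-0.9 -2.4  0.1] 17.06
319.1 False [ 0.5 -1.7  0.2] 17.31
323.7 False [-0.3 -1.7 -0.2] 17.56
w3 1437 ((584.1329956054688, -188.78057861328125), (12.881781578063965, 49.165977478027344), 59.39823532104492) lever deg 328.88869458846284
[ 0.55012022 -0.16800817  0.082     ]
False
w4 218 ((583.5066528320312, -188.9999542236328), (13.169267654418945, 48.72198486328125), 59.01225280761719) lever deg 328.1523529378633
20.9333
```

View pics/w4.png

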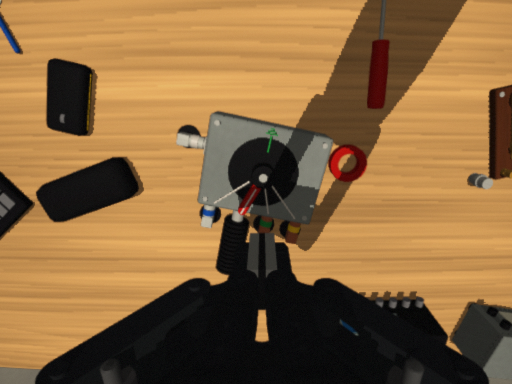

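The lever now lies along the load at 328–329° (target 329.1°, tolerance about ±8°), from hub (262,178) to tip near (240,215). The tape and the others look unmoved. Now the key.

Run:
```python
from meas import *
k=ray("wk",[(248.4,154.3)],.072)[0]; print(k, ray("scene0",[(337.0,224.5)],.070))
from push import *
import time
x,y=k[:2]; o=[0,np.pi/2,0]
movep([x,y,.15],o); move_l([x,y,.088],.1); hold(.3)
snap("w5","wrist"); f0=observe()["ft_force"]; print(f0)
hit=move_l([x,y,.0690],.012,max_force=6); s=observe(); print(hit,s["eef_pos"],s["ft_force"]-f0,s["time_s"])
for i in range(4):
    hold(.25); s=observe(); print(s["eef_pos"].round(4),(s["ft_force"]-f0).round(1),round(s["time_s"],2))
snap("s6","scene"); snap("w6","wrist")
```

```text
[0.42945111 0.23251102 0.072     ] [[0.43941373 0.23077614 0.07      ]]
[-0.52164852  0.60491705  0.29963509]
True [0.42900493 0.23242932 0.0706096 ] [ 0.57312578 -1.16583079  4.28610926] 25.0
[0.429  0.2324 0.0706] [-0.5  0.4  5.2] 25.25
[0.429  0.2324 0.0706] [-0.1  0.3  4.8] 25.5
[0.429  0.2324 0.0705] [ 0.2 -0.4  4.5] 25.75
[0.429  0.2324 0.0706] [ 0.3 -1.4  5.6] 26.0
```

Run:
```python
from h import *
a=cv2.resize(load("s6")[0][195:290,280:400],(480,380),interpolation=cv2.INTER_CUBIC)
cv2.imwrite("pics/c6.png",a[:,:,::-1])
```

```text
(no output)
```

View pics/c6.png

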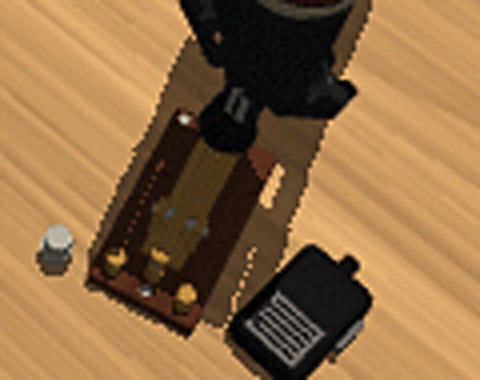

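View pics/w6.png

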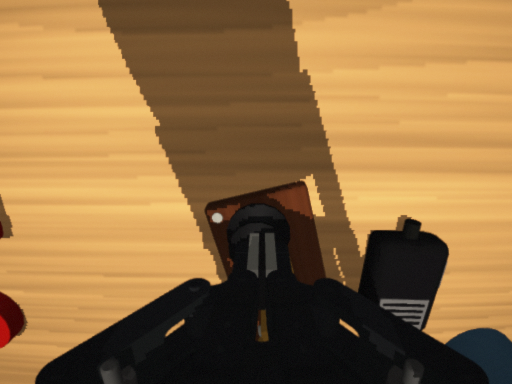

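The finger sits on the knob at z = 0.0706, about 5.4 mm down, with about 5 N on it. That is above the 3.3 N spring load, so the key is on its stop. It has been down about 1.1 s, so I'll hold it past 2 s, then release, check and hand in.

Run:
```python
from meas import *
from push import *
hold(1.2); s=observe(); print(s["time_s"],s["eef_pos"],s["ft_force"])
x,y,_=s["eef_pos"]
move_l([x,y,.085],.05); move_l([x,y,.20],.15)
movep([0.43,0.25,0.32],[0,np.pi/2,0]); hold(.3); snap("w7","wrist"); snap("s7","scene")
im,P=cloud("w7"); print("knob z now",np.median(P[150:158,245:253,2]),"before",np.median(cloud("wk")[1][150:158,245:253,2]))
movep([0.52,-0.17,0.32],[0,np.pi/2,0]); hold(.2); snap("w8","wrist"); lever("w8"); print(observe()["time_s"],observe()["ft_force"])
for a,b in(("wk","w7"),("w4","w8"),("ws","w8")):
    d=cv2.absdiff(load(a)[0],load(b)[0]).max(-1); print(a,b,(d>60).sum())
```

```text
27.3 [0.4289891  0.2324137  0.07055053] [-0.39120465 -0.36029682  5.29568208]
knob z now 0.07566695942759064 before 0.07563677653157866
w8 218 ((583.72265625, -189.14759826660156), (13.071444511413574, 49.64152526855469), 58.852115631103516) lever deg 328.13599071618387
31.4583 [-0.39250573  0.29573852  0.27855232]
wk w7 1276
w4 w8 1305
ws w8 535
```

View pics/w7.png

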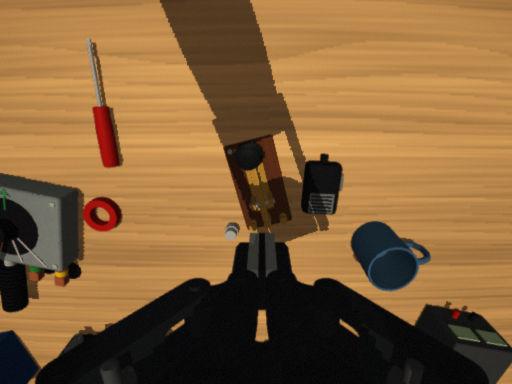

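View pics/w8.png

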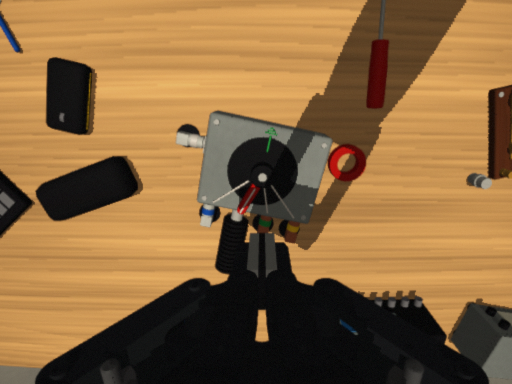

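The key is back up (knob z 75.7 mm, the same as before), the lever is still on the load, every loose thing sits at its earlier pixel position, and the arm is clear.

```bash
python3 -c "
from plant import *
job_done()"
```

```text
the job is handed in; nothing more can be done
```

The job is done and handed in; no verdict was reported. With the fingers shut, I pushed the lever anticlockwise from −0.17 rad to the dummy load's port (the y = −24 mm port). I then pressed the Morse key to its stop and held it there for 2.3 s with about 5 N at the tool. I let it up and finished clear of everything at about 31.5 s.

**Last checks:**
- **Lever:** it measures 328.1–328.9° in world angle, against a target of 329.1°. That is at most about 1.5 mm off at the port, and the allowance is 11 mm.
- **Key:** the knob top is back at 75.7 mm, the same height as before the press.
- **Forces:** the tool force while pushing the lever stayed below about 3 N.
- **Loose things:** by eye they are at the same pixel positions as before.

**Disagreements:**
- **Lever mask:** my first lever colour mask gave false angles because of stray red pixels. Keeping only its largest component fixed that.
- **Knob position:** the scene camera put the knob 10 mm from the wrist camera's estimate in x. I used the wrist value, and the press landed on the knob.
- **Picture comparison:** comparing before-and-after pictures gave several hundred to 1,300 changed pixels. I judged these to be small pose shifts and the lever, and did not trace them further.

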